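Lay out the pastry-glazing set on the pantry shelf

ROBOT

A 7-joint arm with a two-finger parallel gripper is mounted at the origin on the work surface. World frame = base frame: x ahead of the robot, y to its left, z up, the work surface at z = 0. Lengths are in m, angles in rad, forces in N, time in s.
With the tool pointing down it reaches from about 0.4 to 0.9 m from the base axis. Payload 5.6 kg.
Tool frame: the origin (TCP) lies midway between the tips of the shut fingers; the grasp point (between the pads) lies 19 mm behind it; z points along the fingers, y is the line along which they close (so a half turn about z gives the same grasp; the last joint's range is limited). The gripper opens to 92 mm and grips with 3 to 60 N. Pads are 20 mm wide; open, the fingers measure 128 mm over their backs; the gripper's body (75 mm by 189 mm) begins 69 mm behind the grasp point.
Start: joints at [-1.251, 0.468, -0.012, 1.603, 0.006, 1.071, -0.056], TCP at [0.231, 0.608, 0.215] pointing down, gripper open.
Joint ranges: [-2.53, 2.53], [-0.31, 2.02], [-1.57, 1.55], [0.28, 2.44], [-1.29, 4.43], [0.15, 1.84], [-2.92, 2.92]. Speed limits (rad/s): [2.57, 2.57, 3.14, 3.14, 3.14, 3.14, 3.14].

INTERFACE

Orientations are given as a 3x3 rotation matrix whose columns are the frame's x, y, z axes.
In Python, from station import env, effector, solver, viewer, workorder, search_frame, tip_of gives the robot as it stands. Calls block until the motion is done:
- env.reach(position, orientation): joint-space move of the TCP to a pose.
- env.movel(position, frame=None, rate=0.15): straight line of the TCP; frame=None keeps the orientation; rate is the mean speed in m/s.
- env.goto_joints(angles): joint-space move.
- effector.release() and effector.grasp(squeeze=None): open the fingers fully, or close them until they stop; squeeze is the grip in N (None keeps the last).
- env.pause(seconds).
- solver.inverse_kinematics(position, orientation): joint angles nearest the present ones, or None.
- env.sense(): the state.
- viewer.read_camera(name): name is "scene" or "side" or "wrist"; returns (picture, depth): 400x640x3 uint8, red, green, blue; 400x640 float32, m along the optical axis (not along the pixel's ray), 0 where there is no reading.
- viewer.camera_info(name): a dict with "intrinsics" (3x3 intrinsics, pixels), "eye" and "rotation" of the camera in the world; the wrist camera has in their place "T_tool_cam" (4x4, takes a point from camera to tool coordinates, whose origin is the TCP and whose axes are the flange's). Camera axes: x right, y up, looking along -z (the intrinsics and any distortion apply to the point x, -y, -z); pixel columns grow to the right and rows downward; lengths in m; the calibration is good to about 2 mm. The wrist camera is an equidistant fisheye: a pixel r from the principal point sees the ray r / f radians off the axis. A picture is of the moment at which its call begins: read the wrist's pose just before it. camera_info takes no time and is no camera call.
A pose or a line that the arm cannot do raises env.PlanningError and nothing moves.
- workorder.finish_job(): hands the job in; it is judged then, once.
Trained networks look in the newest picture that a camera, given by its name, has taken for a name from the list of things; names that differ only in an ending like _2 or _b are one class to them, and where a whole thing is asked for, a point or a joint stands for the part that bears it (a point fixed in the world has none). Each returns a list of dicts, best first, with "score" (0 to 1); they miss things now and then, are a little off and sometimes report something else, mostly with a low value. They report only what shows in the picture. A call takes as long as a camera call. They do not tell look-alikes from the thing itself.
- search_frame(camera, name): "at" ([x, y, z] in m, in world coordinates, good to about 4 mm: the middle of the surface that is visible of it).
- tip_of(camera, name): "at" ([x, y, z] in m, in world coordinates, good to about 4 mm: a listed point, or the origin of a listed thing).
The state is a dict: "t": time; "joint_positions": joint angles; "joint_velocities": joint speeds; "tau": joint torques, N m; "ee_pos": TCP position; "tcp_rot": TCP orientation; "wrist_force": force on the tool from outside, world axes, zero at the start; "moment": the same for the moment, N m; "gripper_width": finger opening in m; "grasp_force": force on a finger pad.
Only numpy, scipy, OpenCV 4.12 (cv2) and the standard library are available. Lean on these libraries where they do the work, as an engineer would, in place of code of your own. Each camera call takes 0.05 s, during which the arm holds its last target. There are 200 camera calls.

TASK

Lay out the glazing set on the slate tile: lay the silicone brush, either way round, in the middle of the long outline at the front of the tile and along it, and behind it stand the jug in the middle of the ring nearer the turntable and the amber bottle in the middle of the other ring. Stand the sugar bowl on top of the turntable, in the middle of its upper tier. Set everything upright without dropping it, let go of it all, and leave the canister and the green jar where they are.

Things in the scene. Friction and masses are not known exactly. Their poses are not given: they have to be found in the camera images.
- jug_center (a point): Small loose white ceramic jug, open top, round, 58 mm wide, 80 mm tall, 160 to 290 g. The point is on its axis half-way up (40 mm above its underside), z up. A loop handle stands out along -x (to 54 mm from the axis, 22 to 70 mm up), a spout along +x: grip it across y, sides straight from 10 to 62 mm up. Starts within 0.4 rad of yaw 0.
- bottle_center (a point): Small loose empty amber glass bottle, round, 140 mm tall, 150 to 260 g: body 56 mm in diameter up to 72 mm, shoulder, straight neck 28 mm in diameter from 98 to 132 mm above its underside, 31 mm lip on top. The point is on its axis half-way up (70 mm above its underside), z up. The neck (middle 45 mm above the point) is good to grip.
- sugar_bowl_center (a point): Loose round stainless sugar bowl, 60 mm wide, sides straight from 8 to 52 mm up, with a low domed hinged lid (62 mm wide, stays shut) with a small black button: 76 mm tall in all, 190 to 330 g. The point is on its axis half-way up (38 mm above its underside), z up. Lid hinge at +x, thumb tab at -x: grip it across y. Starts within 0.4 rad of yaw 0.
- brush_center (a point): Loose purple silicone pastry brush lying flat, 148 mm long, 50 to 90 g: handle 16 mm wide, 18 mm thick from -75 to +28 mm along its x, then a bristle head 34 mm wide, 16 mm thick to +73 mm. The point is mid-length and half-way up (9 mm above its underside), where the handle is gripped across y; z up. Starts within 0.25 rad of yaw 0.
- slate: Fixed dark slate tile, 140 mm (x) by 210 mm (y), 10 mm thick. Origin: centre of its underside, z up, -x side is its front (robot side), yaw within 0.25 rad. Flat pale marks on top: two rings, 80 mm wide, centred at x +25, y +55 and x +25, y -55 mm; a long outline 44 by 172 mm, long along y, centred at x -45, y 0. Tile and turntable may swap sides.
- turntable_top (a point): Two-tier white plastic turntable, fixed, does not turn: lower tier 210 mm in diameter near the shelf, middle post, flat upper tier 170 mm in diameter, 120 mm above the shelf, with a clear edge 3 mm high. The point is the centre of the upper tier's top surface, z up.
- canister: Bystander: loose plain copper can, 70 mm in diameter, 90 mm tall, at the back of the work. Origin at the centre of its underside. Leave it alone.
- jar: Bystander: loose green glass jar with cork lid, 60 mm in diameter, 90 mm tall, at the back of the work. Origin at the centre of its underside. Leave it alone.
Not all that is in view belongs to the job. Of the things that look like the part that bears bottle_center, the middle-sized one is meant.

How it is judged:
By the outcome, as a careful person would: the job done as asked, in the order asked, and still so for the second after the job is handed in, with the robot touching nothing.
It also fails if it takes over 120 s, if anything falls off the work surface, if the arm or the gripper's body presses on something with over 40 N, if the wrist force passes 120 N, or if a joint passes its speed limit or range.

## Working session

There is one attempt and no reset: what is moved stays moved. The work goes in short steps, each a Python script; the robot and the scene stay as the last script left them, time stands still between calls to the robot, and variables do not carry over. Pictures are saved under pics/ and viewed, at most 14 in all, crops included, and the job is handed in when it is done.

```bash
ls; mkdir -p pics; cat > h.py <<'E'
import numpy as np, cv2
from station import env, effector, solver, viewer, workorder, search_frame, tip_of
def snap(c,fn=None):
    p,d=viewer.read_camera(c)
    if fn: cv2.imwrite('pics/'+fn,p[:,:,::-1])
    return p,d
def cloud(c,d):
    i=viewer.camera_info(c);K=np.array(i['intrinsics']);v,u=np.mgrid[0:d.shape[0],0:d.shape[1]]
    P=np.stack([(u-K[0,2])/K[0,0]*d,-(v-K[1,2])/K[1,1]*d,-d],-1)
    return P@np.array(i['rotation']).T+np.array(i['eye'])
E
python3 - <<'E'
from h import *
for c in ['scene','side']:
    p,d=snap(c,c+'0.png'); np.savez(c+'0.npz',p=p,d=d)
    print(c,{k:np.round(v,3).tolist() if not isinstance(v,str) else v for k,v in viewer.camera_info(c).items()})
    for n in ['jug_center','bottle_center','sugar_bowl_center','brush_center','slate','turntable_top','canister','jar']:
        print(n,[(np.round(r['at'],3).tolist(),round(r['score'],2)) for r in tip_of(c,n)][:5])
print(env.sense())
E
```

```text
pics
scene {'intrinsics': [[493.542, 0.0, 319.087], [0.0, 493.542, 206.401], [0.0, 0.0, 1.0]], 'eye': [1.093, 0.765, 0.997], 'rotation': [[-0.802, -0.422, 0.424], [0.598, -0.554, 0.58], [-0.01, 0.718, 0.696]]}
jug_center [([0.473, -0.089, 0.04], 0.83), ([0.739, -0.207, 0.002], 0.39)]
bottle_center [([0.446, 0.088, 0.068], 0.92), ([0.532, 0.088, 0.059], 0.88), ([0.336, 0.118, 0.094], 0.77)]
sugar_bowl_center [([0.674, -0.079, 0.039], 0.76)]
brush_center [([0.671, 0.074, 0.008], 0.87)]
slate [([0.441, -0.286, -0.002], 0.69), ([0.672, 0.074, 0.009], 0.32), ([0.443, 0.087, 0.066], 0.19), ([0.731, 0.214, 0.004], 0.17)]
turntable_top []
canister [([0.738, -0.204, -0.001], 0.56)]
jar [([0.733, 0.215, 0.001], 0.55)]
side {'intrinsics': [[474.843, 0.0, 318.037], [0.0, 474.843, 196.039], [0.0, 0.0, 1.0]], 'eye': [0.171, -0.755, 0.855], 'rotation': [[0.903, 0.292, -0.314], [-0.429, 0.606, -0.67], [-0.005, 0.74, 0.672]]}
jug_center [([0.475, -0.089, 0.044], 0.63)]
bottle_center [([0.537, 0.091, 0.052], 0.95), ([0.439, 0.084, 0.072], 0.88), ([0.331, 0.117, 0.09], 0.82)]
sugar_bowl_center [([0.678
[... 420 characters left out ...]
ay([-6.07814223e-04,  8.13615263e-04, -1.01304130e-03, -7.88737314e-05,
       -5.34453820e-04, -1.39580509e-03, -1.11166440e-03]), 'tau': array([-1.25412739e-04, -5.20400798e+01, -1.25522527e-02, -2.44067287e+01,
       -5.65820443e-02,  1.11910893e-02,  3.20556944e-05]), 'ee_pos': array([0.23073064, 0.60769149, 0.21465022]), 'tcp_rot': array([[-9.34868970e-01,  3.54992964e-01,  6.27393498e-05],
       [ 3.54992968e-01,  9.34868966e-01,  8.99102463e-05],
       [-2.67355662e-05,  1.06326327e-04, -9.99999994e-01]]), 'wrist_force': array([-0.03918495,  0.93078126,  0.78620814]), 'moment': array([ 0.03880883,  0.00457329, -0.03647281]), 'grasp_force': 0.0, 'gripper_width': 0.09237308307958195}
```

View pics/scene0.png

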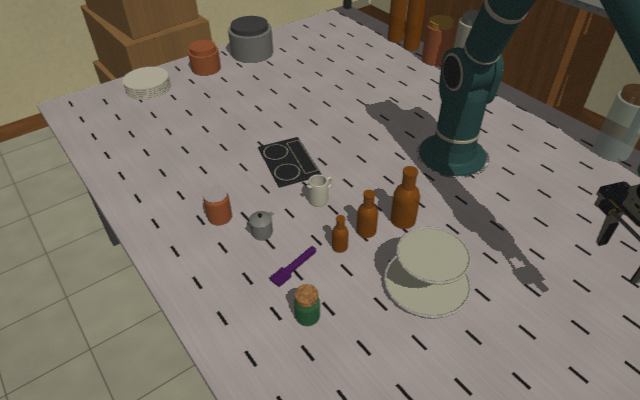

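View pics/side0.png

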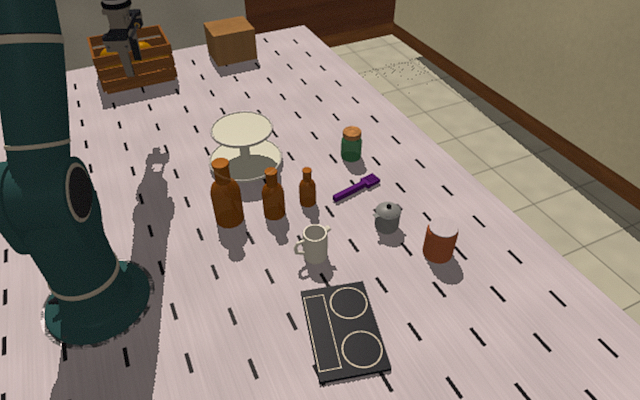

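The scene view shows three amber bottles; the middle one is near px (368,215). The tile is at (288,162), turntable at (432,260), brush at (293,266), bowl at (261,225) and jug at (318,190). The side view agrees. Next I'll fit exact poses from the depth data.

```bash
cat > fit.py <<'E'
from h import *
from scipy.optimize import least_squares
def circ(P,R,c0,f=0.003):
    return least_squares(lambda c:np.hypot(P[:,0]-c[0],P[:,1]-c[1])-R,c0,loss='soft_l1',f_scale=f).x
S={}
for c in ['scene','side']:
    z=np.load(c+'0.npz'); S[c]=(cloud(c,z['d']),z['p'].astype(int),z['d'])
def sel(c,xy,r,z0,z1,cm=None):
    P,p,d=S[c]; m=(d>0)&(np.hypot(P[...,0]-xy[0],P[...,1]-xy[1])<r)&(P[...,2]>z0)&(P[...,2]<z1)
    if cm is not None: m&=cm(p)
    return P[m]
for c in S:
    print('==',c)
    P=sel(c,(.55,-.05),.25,-.02,.02); print('shelf z med',np.median(P[:,2]).round(4))
    dark=sel(c,(.443,-.29),.16,-.005,.03,lambda p:p.max(-1)<75)
    r=cv2.minAreaRect((dark[:,:2]*1000).astype(np.float32)); print('slate',r,np.median(dark[:,2]).round(4))
    for n,xy,R,z0,z1 in [('jug',(.474,-.089),.029,.012,.06),('bot',(.443,.087),.028,.01,.07),('neck',(.443,.087),.014,.1,.13),('bowl',(.676,-.077),.030,.01,.05)]:
        P=sel(c,xy,R+.012,z0,z1); k=circ(P,R,np.array(xy)); print(n,k.round(4),len(P),'resid',np.std(np.hypot(*(P[:,:2]-k).T)-R).round(4), 'top',np.percentile(sel(c,k,.02,.03,.3)[:,2],99.5).round(4))
    for xy in [(.333,.118),(.535,.09)]: print('other bottle top',sel(c,xy,.02,.02,.3)[:,2].max().round(4))
    for n,xy,z1 in [('jug',(.474,-.089),.072),('bowl',(.676,-.077),.075)]:
        P=sel(c,xy,.065,.025,z1); v=P[:,:2]-xy; rr=np.hypot(*v.T)
        o=v[rr>.038]; a=np.arctan2(o[:,1],o[:,0]); print(n,'far pts ang hist',np.histogram(a,bins=np.arange(-3.2,3.3,.4))[0],'far med',[ (o[np.abs(np.abs(a)-q)<.7]).mean(0).round(4) for q in (0,np.pi)])
    b=sel(c,(.672,.073),.1,.004,.03,lambda p:(p[...,2]-p[...,1]>35)&(p[...,0]-p[...,1]>12))
    print('brush',cv2.minAreaRect((b[:,:2]*1000).astype(np.float32)),len(b),np.median(b[:,2]).round(4))
    t=sel(c,(.444,.32),.11,.112,.13); r=cv2.minEnclosingCircle((t[:,:2]*1000).astype(np.float32)); print('tt',r,np.median(t[:,2]).round(4))
E
python3 fit.py
```

```text
== scene
shelf z med -0.0004
slate ((461.3121337890625, -294.5239562988281), (289.76751708984375, 224.4097442626953), 89.1936264038086) 0.0091
jug [ 0.4736 -0.0857] 309 resid 0.0024 top 0.0796
bot [0.4396 0.0893] 323 resid 0.0016 top 0.1427
neck [0.4398 0.0896] 89 resid 0.0016 top 0.1427
bowl [ 0.6737 -0.0766] 213 resid 0.0015 top 0.0776
other bottle top 0.1847
other bottle top 0.1122
jug far pts ang hist [10  0  0  0  0  0  0  0  0  0  0  0  0  0  0 25] far med [array([nan, nan]), array([-0.0456,  0.0016])]
bowl far pts ang hist [2 0 0 0 0 0 0 0 0 0 0 0 0 0 0 4] far med [array([nan, nan]), array([-0.0397,  0.0002])]
brush ((671.3916015625, 79.4913558959961), (145.9693145751953, 36.554527282714844), 9.306257247924805) 436 0.0152
tt ((443.1257629394531, 321.1310729980469), 87.46866607666016) 0.1196
== side
shelf z med -0.0001
slate ((463.5985107421875, -290.3651123046875), (306.06781005859375, 225.02809143066406), 88.984619140625) 0.0095fit.py:22: RuntimeWarning: Mean of empty slice.
  o=v[rr>.038]; a=np.arctan2(o[:,1],o[:,0]); print(n,'far pts ang hist',np.histogram(a,bins=np.arange(-3.2,3.3,.4))[0],'far med',[ (o[np.abs(np.abs(a)-q)<.7]).mean(0).round(4) for q in (0,np.pi)])
  ret = um.true_divide(
Traceback (most recent call last):
  File "fit.py", line 18, in <module>
    P=sel(c,xy,R+.012,z0,z1); k=circ(P,R,np.array(xy)); print(n,k.round(4),len(P),'resid',np.std(np.hypot(*(P[:,:2]-k).T)-R).round(4), 'top',np.percentile(sel(c,k,.02,.03,.3)[:,2],99.5).round(4))
                                                                                                                                             ~~~~~~~~~~~~~^^^^^^^^^^^^^^^^^^^^^^^^^^^^^^^
IndexError: index -1 is out of bounds for axis 0 with size 0
```

```bash
python3 - <<'E'
s=open('fit.py').read()
a=s.index("    dark="); b=s.index("    for n,xy,R")
s=s[:a]+'''    P,p,d=S[c]
    m=((d>0)&(np.hypot(P[...,0]-.443,P[...,1]+.29)<.17)&(p.max(-1)<75)).astype(np.uint8)
    m=cv2.morphologyEx(m,cv2.MORPH_OPEN,np.ones((3,3)))
    n_,L,st,_=cv2.connectedComponentsWithStats(cv2.morphologyEx(m,cv2.MORPH_CLOSE,np.ones((7,7)))); k=1+st[1:,4].argmax()
    i=viewer.camera_info(c);K=np.array(i['intrinsics']);vv,uu=np.nonzero(L==k)
    ray=np.stack([(uu-K[0,2])/K[0,0],-(vv-K[1,2])/K[1,1],-np.ones(len(uu))],-1)@np.array(i['rotation']).T; e=np.array(i['eye'])
    Q=e+ray*((.010-e[2])/ray[:,2])[:,None]
    r=cv2.minAreaRect((Q[:,:2]*1000).astype(np.float32)); print('slate',r,np.median(P[L==k][:,2]).round(4))
'''+s[b:]
s=s.replace("k=circ(P,R,np.array(xy))","k=circ(P,R,np.array(xy)) if len(P)>20 else np.array(xy)").replace("99.5).round(4))","99.5).round(4) if len(P) else 0)")
s=s.replace("z1)[:,2]","z1)[:,2]")
open('fit.py','w').write(s)
E
sed -i "s/np.percentile(sel(c,k,.02,.03,.3)\[:,2\],99.5)/np.percentile(np.r_[0,sel(c,k,.02,.03,.3)[:,2]],99.5)/" fit.py
python3 -W ignore fit.py
```

```text
== scene
shelf z med -0.0004
slate ((445.23828125, -286.5396728515625), (219.6500701904297, 140.89215087890625), 75.8160400390625) 0.0093
jug [ 0.4736 -0.0857] 309 resid 0.0024 top 0.0792
bot [0.4396 0.0893] 323 resid 0.0016 top 0.1427
neck [0.4398 0.0896] 89 resid 0.0016 top 0.1427
bowl [ 0.6737 -0.0766] 213 resid 0.0015 top 0.0776
other bottle top 0.1847
other bottle top 0.1122
jug far pts ang hist [10  0  0  0  0  0  0  0  0  0  0  0  0  0  0 25] far med [array([nan, nan]), array([-0.0456,  0.0016])]
bowl far pts ang hist [2 0 0 0 0 0 0 0 0 0 0 0 0 0 0 4] far med [array([nan, nan]), array([-0.0397,  0.0002])]
brush ((671.3916015625, 79.4913558959961), (145.9693145751953, 36.554527282714844), 9.306257247924805) 436 0.0152
tt ((443.1257629394531, 321.1310729980469), 87.46866607666016) 0.1196
== side
shelf z med -0.0001
slate ((444.8043212890625, -290.8656311035156), (283.53240966796875, 145.1720428466797), 71.56718444824219) 0.0096
jug [ 0.4743 -0.0891] 488 resid 0.002 top 0.0
bot [0.4422 0.088 ] 388 resid 0.0014 top 0.1422
neck [0.4419 0.0876] 111 resid 0.0014 top 0.1422
bowl [ 0.676  -0.0782] 276 resid 0.0014 top 0.0746
other bottle top 0.1832
other bottle top 0.1124
jug far pts ang hist [51  0  0  0  0  0  0  0  0  0  0  0  0  0  0  3] far med [array([nan, nan]), array([-0.0459, -0.0046])]
bowl far pts ang hist [6 0 0 0 0 0 0 0 0 0 0 0 0 0 0 2] far med [array([nan, nan]), array([-0.0392, -0.0042])]
brush ((671.7450561523438, 69.9148941040039), (148.7042694091797, 36.61063003540039), 13.774574279785156) 328 0.0156
tt ((442.2324523925781, 318.8665466308594), 89.6328353881836) 0.12
```

```bash
cat > fit2.py <<'E'
from h import *
from scipy.optimize import minimize
import sys
def topplane(c,uv,z):
    i=viewer.camera_info(c);K=np.array(i['intrinsics']);uu,vv=uv
    ray=np.stack([(uu-K[0,2])/K[0,0],-(vv-K[1,2])/K[1,1],-np.ones(len(uu))],-1)@np.array(i['rotation']).T; e=np.array(i['eye'])
    return (e+ray*((z-e[2])/ray[:,2])[:,None])[:,:2]
for c in ['scene','side']:
    z=np.load(c+'0.npz');p=z['p'].astype(int);P=cloud(c,z['d'])
    near=np.hypot(P[...,0]-.443,P[...,1]+.29)<.2
    v,u=np.nonzero(near); Q=topplane(c,(u,v),.010); pv=p[v,u].max(-1)
    # template: light(1)/dark(0) match of tile+marks (1.5 mm line halfwidth) 
    g=np.clip((pv-60)/100.,0,1)
    def cost(q):
        a=q[2]; w=(Q-q[:2])@np.array([[np.cos(a),-np.sin(a)],[np.sin(a),np.cos(a)]])
        ins=1/(1+np.exp(np.clip((np.maximum(abs(w[:,0])-.07,abs(w[:,1])-.105))/.001,-50,50)))
        dl=np.minimum(abs(np.hypot(w[:,0]-.025,abs(w[:,1])-.055)-.039),abs(np.maximum(abs(w[:,0]+.045)-.021,abs(w[:,1])-.085)))
        t=(1-ins)+ins*np.exp(-(dl/.0018)**2)*.6
        return ((t-g)**2).sum()
    best=min((minimize(cost,[.443,-.288,a],method='Nelder-Mead',options=dict(initial_simplex=[[.443,-.288,a],[.453,-.288,a],[.443,-.278,a],[.443,-.288,a+.1]])) for a in (-.25,-.1,.1,.25)),key=lambda r:r.fun)
    print(c,'slate',best.x.round(4),best.fun)
    m=(np.hypot(P[...,0]-.672,P[...,1]-.073)<.1)&(p[...,2]-p[...,1]>35)&(p[...,0]-p[...,1]>12)&(P[...,2]>.0135)
    b=P[m]; 
    h=b[b[:,0]<.69]; vx,vy,x0,y0=cv2.fitLine(h[:,:2].astype(np.float32),cv2.DIST_HUBER,0,.001,.001).ravel()
    k=np.percentile((b[:,:2]-[x0,y0])@[vx,vy],[0,100]); mid=np.array([x0,y0])+np.mean(k)*np.array([vx,vy])
    print('brush handle yaw',np.arctan(vy/vx).round(4),'mid',mid.round(4),'len',np.ptp(k).round(4),len(h), cv2.minAreaRect((b[:,:2]*1000).astype(np.float32)))
E
python3 fit2.py
```

```text
scene slate [ 0.4432 -0.2889 -0.2476] 326.7513593375987
brush handle yaw 0.1827 mid [0.6713 0.0781] len 0.1454 160 ((670.9360961914062, 80.68531799316406), (145.4563751220703, 34.05068588256836), 9.306256294250488)
side slate [ 0.4417 -0.2907 -0.2498] 1226.3888229908516
brush handle yaw 0.2161 mid [0.6711 0.073 ] len 0.1462 141 ((671.59912109375, 70.79653930664062), (146.27987670898438, 34.85512924194336), 11.959101676940918)
```

```bash
cat >> h.py <<'E'
def R(t):
    c,s=np.cos(t),np.sin(t); return np.array([[c,s,0],[s,-c,0],[0,0,-1.]])
SL=np.array([.4425,-.2898]); SY=-.249
def tile(x,y): c,s=np.cos(SY),np.sin(SY); return SL+[c*x-s*y,s*x+c*y]
def st(tag=''):
    s=env.sense(); print(tag,'t%.1f'%s['t'],'w%.4f'%s['gripper_width'],'gf%.1f'%s['grasp_force'],s['ee_pos'].round(4),'F',s['wrist_force'].round(1),'j7 %.2f'%s['joint_positions'][6]); return s
def pick(xy,th,z,zh,sq):
    env.reach([*xy,zh],R(th)); env.movel([*xy,z],R(th),.15); st('down')
    effector.grasp(sq); st('grasp'); env.movel([*xy,zh],R(th),.15); st('lift')
def place(xy,th,z,zh,ze):
    env.movel([*xy,zh],R(th),.2); env.movel([*xy,z+.02],R(th),.15); env.movel([*xy,z],R(th),.03); st('placed')
    effector.release(); st('open'); env.movel([*xy,ze],R(th),.12); st('away')
E
python3 - <<'E'
from h import *
pick([.671,.0755],.2,.005,.22,20)
place(tile(-.045,0),SY-np.pi/2,.0155,.22,.22)
snap('scene','s1.png');snap('side','d1.png')
a=cv2.imread('pics/s1.png')[110:290,200:440];b=cv2.imread('pics/d1.png')[240:400,240:480]
cv2.imwrite('pics/c1.png',cv2.resize(np.vstack([a,b]),None,fx=1.75,fy=1.75,interpolation=cv2.INTER_CUBIC))
E
```

```text
down t4.9 w0.0920 gf0.0 [0.6718 0.0755 0.006 ] F [-0.1  0.4  0.6] j7 -1.11
grasp t6.1 w0.0157 gf20.0 [0.671  0.0755 0.005 ] F [ 0.3 -0.7 -0.8] j7 -1.11
lift t7.7 w0.0161 gf20.0 [0.6704 0.0755 0.2189] F [ 0.3  0.7 -0.8] j7 -1.23
placed t12.2 w0.0158 gf20.0 [ 0.3988 -0.2789  0.0155] F [ 0.6  0.1 -1.4] j7 -2.02
open t13.4 w0.0919 gf0.0 [ 0.3989 -0.2787  0.0155] F [ 0.5 -0.6  1.2] j7 -2.02
away t15.3 w0.0920 gf0.0 [ 0.3986 -0.2785  0.2196] F [0.5 0.3 0.2] j7 -2.33
```

View pics/c1.png

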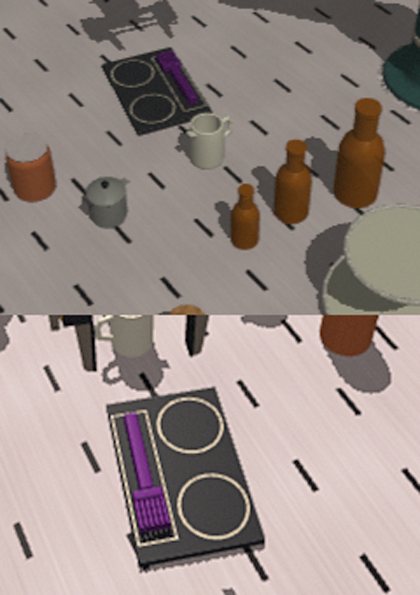

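The crop shows the brush inside the long outline, head toward the far ring. I'll check its offset from the outline numerically before going on.

```bash
cat > chk.py <<'E'
from h import *
for c in ['scene','side']:
    p,d=snap(c);p=p.astype(int);P=cloud(c,d)
    for lo in (.020,):
        m=(np.hypot(P[...,0]-.399,P[...,1]+.279)<.12)&(p[...,2]-p[...,1]>25)&(p[...,0]-p[...,1]>8)&(P[...,2]>lo)
        b=P[m][:,:2]-SL; a=SY; w=b@np.array([[np.cos(a),-np.sin(a)],[np.sin(a),np.cos(a)]])
        h=w[w[:,1]>-.02]; H=w[w[:,1]<-.035]
        print(c,'handle x by y',[np.percentile(h[(h[:,1]>q)&(h[:,1]<q+.03)][:,0],[2,50,98]).round(4) for q in (-.02,.04)],'head x',np.percentile(H[:,0],[2,98]).round(4),'y ext',w[:,1].min().round(4),w[:,1].max().round(4))
E
python3 chk.py
```

```text
scene handle x by y [array([-0.0534, -0.0438, -0.0388]), array([-0.0534, -0.0444, -0.0387])] head x [-0.0613 -0.0302] y ext -0.0716 0.0771
side handle x by y [array([-0.0531, -0.0458, -0.038 ]), array([-0.0529, -0.0454, -0.038 ])] head x [-0.0616 -0.03  ] y ext -0.077 0.072
```

```bash
python3 - <<'E'
from h import *
pick([.474,-.0873],.07,.023,.22,25)
assert .05<env.sense()['gripper_width']<.065
place(tile(.025,.055),SY-.3,.0335,.22,.25)
pick([.4408,.0886],-.1,.096,.25,25)
assert .02<env.sense()['gripper_width']<.033
place(tile(.025,-.055),SY,.1065,.25,.25)
snap('scene','s2.png');snap('side','d2.png')
a=cv2.imread('pics/s2.png')[110:290,200:440];b=cv2.imread('pics/d2.png')[200:400,240:480]
cv2.imwrite('pics/c2.png',cv2.resize(np.vstack([a,b]),None,fx=1.55,fy=1.55,interpolation=cv2.INTER_CUBIC))
E
```

```text
down t18.1 w0.0916 gf0.0 [ 0.4745 -0.0874  0.0236] F [-0.6  0.5  0.3] j7 -0.76
grasp t18.7 w0.0577 gf25.0 [ 0.4742 -0.0875  0.0232] F [-0.1 -1.3  1.8] j7 -0.75
lift t20.1 w0.0580 gf25.0 [ 0.4734 -0.0872  0.2193] F [ 0.2 -0.4 -2.6] j7 -1.10
placed t23.1 w0.0576 gf25.0 [ 0.4803 -0.2428  0.0334] F [-0.2 -0.2 -2.2] j7 -1.03
open t23.8 w0.0917 gf0.0 [ 0.4803 -0.2427  0.0335] F [0.6 1.  0.4] j7 -1.03
away t25.7 w0.0918 gf0.0 [ 0.48   -0.2426  0.2495] F [-0.8  0.8 -0.3] j7 -1.29
down t28.2 w0.0919 gf0.0 [0.4414 0.0884 0.0966] F [-0.2 -0.1 -0.7] j7 -1.36
grasp t29.1 w0.0296 gf23.0 [0.4408 0.0885 0.096 ] F [ 1.9 -0.1 -0.7] j7 -1.36
lift t30.3 w0.0297 gf22.9 [0.4402 0.0886 0.2495] F [ 0.1  0.4 -1.8] j7 -1.73
placed t34.5 w0.0298 gf22.9 [ 0.4531 -0.3494  0.1065] F [ 0.9  0.2 -1.9] j7 -0.64
open t35.5 w0.0918 gf0.0 [ 0.4532 -0.3493  0.1065] F [ 0.3 -0.1  0.2] j7 -0.64
away t36.8 w0.0919 gf0.0 [ 0.4529 -0.3489  0.2493] F [ 0.2 -0.1  0.7] j7 -0.78
```

View pics/c2.png

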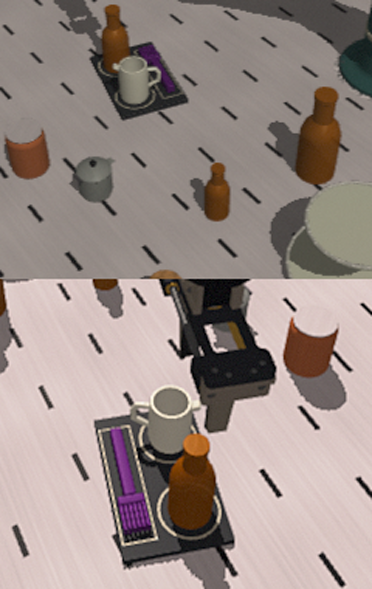

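The crop shows the jug and bottle upright in their rings, with the brush undisturbed. The bowl is next.

```bash
python3 - <<'E'
from h import *
from fit import circ
pick([.675,-.0774],0.,.021,.26,25)
assert .05<env.sense()['gripper_width']<.066
place([.4427,.320],.4,.1415,.26,.27)
env.movel([.5,.12,.33],R(.4),.2); env.pause(.5)
for c in ['scene','side']:
    p,d=snap(c,c[:2]+'3.png');P=cloud(c,d)
    for n,xy,r,z0,z1 in [('jug',tile(.025,.055),.029,.025,.065),('bot',tile(.025,-.055),.028,.02,.08),('neck',tile(.025,-.055),.014,.11,.14),('bowl',[.4427,.32],.03,.13,.17)]:
        q=P[(d>0)&(np.hypot(P[...,0]-xy[0],P[...,1]-xy[1])<r+.012)&(P[...,2]>z0)&(P[...,2]<z1)]
        k=circ(q,r,np.array(xy)) if len(q)>20 else None; print(c,n,len(q),None if k is None else ((k-xy)*1000).round(1))
    for n in ['canister','jar']: print(n,[(np.round(r['at'],3).tolist(),round(r['score'],2)) for r in tip_of(c,n)][:1])
a=cv2.imread('pics/sc3.png')[110:330,200:520];b=cv2.imread('pics/si3.png')[80:400,200:520]
cv2.imwrite('pics/c3.png',np.vstack([a,b]))
E
python3 chk.py
```

```text
== scene
shelf z med -0.0004
slate ((445.23828125, -286.5396728515625), (219.6500701904297, 140.89215087890625), 75.8160400390625) 0.0093
jug [ 0.4736 -0.0857] 309 resid 0.0024 top 0.0792
bot [0.4396 0.0893] 323 resid 0.0016 top 0.1427
neck [0.4398 0.0896] 89 resid 0.0016 top 0.1427
bowl [ 0.6737 -0.0766] 213 resid 0.0015 top 0.0776
other bottle top 0.1847
other bottle top 0.1122
jug far pts ang hist [10  0  0  0  0  0  0  0  0  0  0  0  0  0  0 25] far med [array([nan, nan]), array([-0.0456,  0.0016])]
bowl far pts ang hist [2 0 0 0 0 0 0 0 0 0 0 0 0 0 0 4] far med [array([nan, nan]), array([-0.0397,  0.0002])]
brush ((671.3916015625, 79.4913558959961), (145.9693145751953, 36.554527282714844), 9.306257247924805) 436 0.0152
tt ((443.1257629394531, 321.1310729980469), 87.46866607666016) 0.1196
== side
shelf z med -0.0001
slate ((444.8043212890625, -290.8656311035156), (283.53240966796875, 145.1720428466797), 71.56718444824219) 0.0096
jug [ 0.4743 -0.0891] 488 resid 0.002 top 0.0
bot [0.4422 0.088 ] 388 resid 0.0014 top 0.1422
neck [0.4419 0.0876] 111 resid 0.0014 top 0.1422
bowl [ 0.6
[... 1189 characters left out ...]
side bot 494 [ 1.1 -0.4]
side neck 144 [ 0.9 -0.6]
side bowl 278 [ 1.4 -0.3]
canister [([0.742, -0.203, -0.001], 0.94)]
jar [([0.734, 0.208, 0.001], 0.66)]
scene handle x by y [array([-0.0503, -0.0455, -0.039 ]), array([-0.0503, -0.0438, -0.0391])] head x [-0.0584 -0.0314] y ext -0.0656 0.0768
side handle x by y [array([-0.0529, -0.0467, -0.0391]), array([-0.0529, -0.0461, -0.0385])] head x [-0.0615 -0.0302] y ext -0.0763 0.0709fit.py:28: RuntimeWarning: Mean of empty slice.
  o=v[rr>.038]; a=np.arctan2(o[:,1],o[:,0]); print(n,'far pts ang hist',np.histogram(a,bins=np.arange(-3.2,3.3,.4))[0],'far med',[ (o[np.abs(np.abs(a)-q)<.7]).mean(0).round(4) for q in (0,np.pi)])
  ret = um.true_divide(
```

View pics/c3.png

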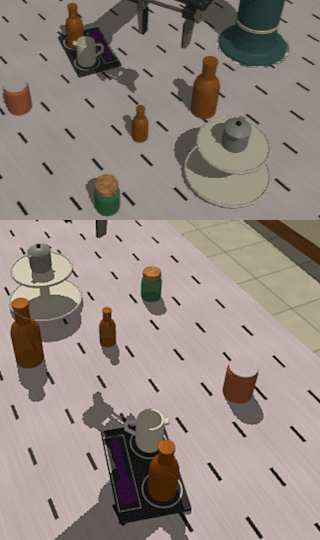

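Everything is upright and within about 2 mm of its place: bowl on the upper tier, jug and bottle in their rings, brush in the outline. The canister and jar have not moved.

```bash
python3 -c "
from h import *
print(workorder.finish_job())"
```

```text
the job is handed in; nothing more can be done
None
```

The job is handed in: brush, jug, amber bottle and sugar bowl all stand or lie where asked, about 2 mm or less off by the cameras, with the canister and green jar left where they were.

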